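# Sort the bench things into their trays

### The arm

A 7-joint arm with a two-finger parallel gripper is mounted at the origin on a cart in front of the work surface, level with it; the furniture and walls round the work are solid. World frame = base frame: x ahead of the robot, y to its left, z up, the work surface at z = 0. Lengths are in m, angles in rad, forces in N, time in s.
With the tool pointing down it reaches from about 0.4 to 0.875 m from the base axis. Payload 19.3 kg.
Tool frame: the origin (TCP) lies on the centre line of the jaws, within the pads' length; the fingertips stand nose_length ahead of it and the grasp point (between the pads) lies 6 mm ahead of it (nose_length is the distance from the TCP to the fingertips, in m); z points along the fingers, y is the line along which they close (so a half turn about z gives the same grasp; the last joint's range is limited). The gripper opens to 85 mm and grips with 20 to 120 N. Pads are 22 mm wide; open, the fingers measure 114 mm over their backs; the gripper's body (76 mm by 85 mm) begins 54 mm behind the grasp point. The pads swing forward as they close: fully open they stand 13 mm farther back than shut.
Start: joints at [1.08, 0.521, -0.036, 1.599, 0.021, 1.021, -0.113], TCP at [0.255, -0.57, 0.23] pointing down, gripper open.
Joint ranges: [-2.91, 2.91], [-0.3, 2.13], [-1.5, 1.42], [0.17, 2.43], [-1.26, 4.41], [0.16, 1.93], [-2.52, 2.52]. Speed limits (rad/s): [1.89, 1.89, 2.39, 2.39, 3.01, 3.01, 3.01].

### API

Orientations are given as a unit quaternion [w, x, y, z].
In Python, from bench import get_state, capture, get_calibration, hand_in, nose_length gives the robot as it stands. The module is installed in compiled form; this text tells all that it offers.
- The arm moves only by the tool carry_out, never from a script. Its argument "targets" is a list of rows, each an object with "offset": the shift along the tool's x, y, z as a fraction of full scale, a list of three; "angular": the turn, a rotation vector about the tool's x, y, z as a fraction of full scale, a list of three; "jaw": the opening, from -1 (shut) to 1 (fully open). In form: [{"offset": [x, y, z], "angular": [wx, wy, wz], "jaw": jaw}, ...]. A call has 1 to 5 rows; each row is the pose to reach, as a shift and turn from the pose commanded when the call began, along the tool's axes at that moment; what a row does not reach only later rows make up. Full scale, the value 1, is 0.8 m for a shift and pi/4 rad for a turn. A row lasts 1/12 s, in which the tool goes at most 41.7 mm and 7.16 degrees, less where a joint would pass 70% of its speed; a pose out of reach is approached as far as the arm can. A call with a number of a shift or a turn outside -1 to 1 is refused whole. A call with a gripper value outside its range is refused whole. The fingers move at their own pace and stop on an object; "force" is the grip in N (left out, the last holds). Time passes only in rows, so rows that repeat a pose let the fingers close. It gives the time, the measured TCP pose, the force, the opening and the grip force at its end, in the units of the state.
- get_state(): the state, without advancing time (a new reading comes with each control period).
- capture(name): name is "side" or "top"; returns the picture (480x640x3 uint8, red, green, blue); there is no depth.
- get_calibration(name): a dict with "mtx" (3x3 intrinsics, pixels), "extrinsics" (4x4, takes a point from world to camera coordinates). Camera axes: x right, y down, z forward; pixel columns grow to the right and rows downward; lengths in m; the calibration is good to about 2 mm. A picture is of the moment at which its call begins. get_calibration takes no time and is no camera call.
- hand_in(): hands the job in; it is judged then, once.
The state is a dict: "t": time; "joint_positions": joint angles; "qvel": joint speeds; "joint_efforts": joint torques, N m; "tool_pos": TCP position; "tool_rot": TCP orientation; "force": force on the tool from outside, world axes, zero at the start; "moment": the same for the moment, N m; "grip_width": finger opening in m; "finger_force": force on a finger pad.
Only numpy, scipy, OpenCV 4.12 (cv2) and the standard library are available. Lean on these libraries where they do the work, as an engineer would, in place of code of your own. Each camera call takes 0.05 s, during which the arm holds its last target. There are 200 camera calls.

### The job

Tidy the bench by sorting five things into the three white trays: stand the two dropper bottles in the tray with two square bays, one to a bay, stand the two small porcelain cups in the two round nests of the flat tray, one to a nest, and lay the tweezers lengthwise and flat in the long open tray. Keep the bottles and cups upright, set everything down rather than dropping it, and leave the black rubber stopper where it is.

Things in the scene. Friction and masses are not known exactly. Their poses are not given: they have to be found in the camera images.
- amber_bottle: Brown dropper bottle: round body 37 mm across and 54 mm high, above it a slim black cap and rubber teat about 20 mm across up to 102 mm; stands upright on the bench, about 70 g. Origin: centre of the underside, z up. Can be held by the body (between 30 and 52 mm up, so that the teat stays clear of the gripper's palm) or by the cap (above 58 mm).
- clear_bottle: Clear glass (pinkish contents) dropper bottle: round body 37 mm across and 54 mm high, above it a slim black cap and rubber teat about 20 mm across up to 102 mm; stands upright on the bench, about 70 g. Origin: centre of the underside, z up. Can be held by the body (between 30 and 52 mm up, so that the teat stays clear of the gripper's palm) or by the cap (above 58 mm).
- cup_a: One of two alike small white porcelain cups, open on top, 36 mm across the rim, 28 mm across the foot, 29 mm high, about 20 g; stands upright. Origin: centre of the underside, z up.
- cup_b: One of two alike small white porcelain cups, open on top, 36 mm across the rim, 28 mm across the foot, 29 mm high, about 20 g; stands upright. Origin: centre of the underside, z up.
- tweezers_1: Metal tweezers lying flat on the bench, 126 mm long, 14 mm wide, 10 mm high. Origin: centre of the underside, y along the length, z up. Grip across the width at the middle.
- bottle_tray: Tray 88 x 168 mm, 26 mm high with 4 mm walls, parted by a cross wall (22 mm high) into two square bays. Bay centres at y = +41 mm and -41 mm; each bay is 80 x 78 mm inside; floor 4 mm above the bench. Fixed to the bench; the three white plastic trays are told apart by shape. Origin: centre of the underside, z up, y along its length, x across.
- cup_tray: Flat plate 88 x 168 mm, 4 mm thick, with two round nests, each a raised ring 54 mm inside and 60 mm outside, 8 mm high above the plate. Nest centres at y = +40 mm and -40 mm; a cup stands on the plate inside the ring, its foot at z = 4 mm. Fixed to the bench; the three white plastic trays are told apart by shape. Origin: centre of the underside, z up, y along its length, x across.
- tool_tray: Long open shallow tray without partitions, 96 x 168 mm outside, 14 mm high, 4 mm walls, floor at z = 4 mm; inside 88 x 160 mm. Fixed to the bench; the three white plastic trays are told apart by shape. Origin: centre of the underside, z up, y along its length, x across.
- stopper: Bystander, to be left alone: black rubber stopper standing between two of the trays, 34 mm across, 28 mm high. Origin: centre of the underside.

How it is judged:
At the end, for the whole second after the job is handed in: Bottles upright (0.12 rad) on the floor of one bay each, within 23 mm of its centre in x and y; cups upright on the plate, one in each nest, within 15 mm of its centre; tweezers flat in the long tray, within 38 mm across and 30 mm along of its centre and 0.4 rad of its length; all at rest (((x of amber_bottle in the frame of bottle_tray between -0.023 and 0.023 m and y of amber_bottle in the frame of bottle_tray between 0.018 and 0.064 m and z of amber_bottle in the frame of bottle_tray between 0.001 and 0.009 m and x of clear_bottle in the frame of bottle_tray between -0.023 and 0.023 m and y of clear_bottle in the frame of bottle_tray between -0.064 and -0.018 m and z of clear_bottle in the frame of bottle_tray between 0.001 and 0.009 m) or (x of amber_bottle in the frame of bottle_tray between -0.023 and 0.023 m and y of amber_bottle in the frame of bottle_tray between -0.064 and -0.018 m and z of amber_bottle in the frame of bottle_tray between 0.001 and 0.009 m and x of clear_bottle in the frame of bottle_tray between -0.023 and 0.023 m and y of clear_bottle in the frame of bottle_tray between 0.018 and 0.064 m and z of clear_bottle in the frame of bottle_tray between 0.001 and 0.009 m)) and ((x of cup_a in the frame of cup_tray between -0.015 and 0.015 m and y of cup_a in the frame of cup_tray between 0.025 and 0.055 m and z of cup_a in the frame of cup_tray between 0.001 and 0.008 m and x of cup_b in the frame of cup_tray between -0.015 and 0.015 m and y of cup_b in the frame of cup_tray between -0.055 and -0.025 m and z of cup_b in the frame of cup_tray between 0.001 and 0.008 m) or (x of cup_a in the frame of cup_tray between -0.015 and 0.015 m and y of cup_a in the frame of cup_tray between -0.055 and -0.025 m and z of cup_a in the frame of cup_tray between 0.001 and 0.008 m and x of cup_b in the frame of cup_tray between -0.015 and 0.015 m and y of cup_b in the frame of cup_tray between 0.025 and 0.055 m and z of cup_b in the frame of cup_tray between 0.001 and 0.008 m)) and x of tweezers_1 in the frame of tool_tray between -0.038 and 0.038 m and y of tweezers_1 in the frame of tool_tray between -0.03 and 0.03 m and z of tweezers_1 in the frame of tool_tray below 0.012 m and angle between the y axis of tweezers_1 and the y axis of tool_tray, either way round below 0.4 rad and angle between tweezers_1's own z axis and vertical below 0.15 rad and angle between each of amber_bottle, clear_bottle, cup_a, cup_b's own z axis and vertical below 0.12 rad and linear speed of each of amber_bottle, clear_bottle, cup_a, cup_b, tweezers_1 below 0.02 m/s and angular speed of each of amber_bottle, clear_bottle, cup_a, cup_b, tweezers_1 below 0.3 rad/s); the robot touches nothing.
It fails at once if a bottle or cup is tipped over (angle between any of amber_bottle, clear_bottle, cup_a, cup_b's own z axis and vertical above 0.7 rad).
It fails at once if a thing is dropped: more than 50 mm above the bench and not held ((height (world z) of amber_bottle above 0.05 m and contact force between the fingers and amber_bottle below 0.01 N) or (height (world z) of clear_bottle above 0.05 m and contact force between the fingers and clear_bottle below 0.01 N) or (height (world z) of cup_a above 0.05 m and contact force between the fingers and cup_a below 0.01 N) or (height (world z) of cup_b above 0.05 m and contact force between the fingers and cup_b below 0.01 N) or (height (world z) of tweezers_1 above 0.05 m and contact force between the fingers and tweezers_1 below 0.01 N)).
It fails at once if the rubber stopper is moved by more than 25 mm (distance of stopper from where it was at the start of the episode above 0.025 m).
It also fails if it takes over 125 s, if anything falls off the work surface, if the arm or the gripper's body presses on something with over 40 N, if the wrist force passes 120 N, or if a joint passes its speed limit or range.

## Working session

There is one attempt and no reset: what is moved stays moved. The work goes in short steps, Python scripts to look and compute and a tool call to move; the robot and the scene stay as the last step left them, time stands still between calls to the robot, and variables do not carry over. Pictures are saved under pics/ and viewed, at most 14 in all, crops included, and the job is handed in when it is done.

Besides the shell and the picture viewer there is one more tool, called after ">>>" by a JSON object that holds its "api" and its "payload", one argument or row to a line. carry_out: Moves the arm, as the interface text tells. Shift numbers are shares of 0.8 m and turn numbers shares of pi/4 rad, none past 1 either way. Its arguments: {"type":"object","properties":{"targets":{"type":"array"},"force":{"type":"number"}},"required":["targets"]}

```bash
mkdir -p pics
python3 - <<'E'
from bench import *
import cv2,numpy as np
for n in("top","side"):
    im=capture(n); cv2.imwrite(f"pics/{n}0.png",im[:,:,::-1])
    c=get_calibration(n); print(n,np.round(c["mtx"],1).tolist(),np.round(c["extrinsics"],4).tolist())
s=get_state(); print(s, nose_length if not callable(nose_length) else nose_length())
E
```

```text
top [[449.8, 0.0, 329.0], [0.0, 449.8, 230.7], [0.0, 0.0, 1.0]] [[-0.0283, -0.9996, -0.006, 0.0169], [-0.989, 0.0288, -0.1454, 0.5016], [0.1455, 0.0018, -0.9894, 1.0654], [0.0, 0.0, 0.0, 1.0]]
side [[457.9, 0.0, 324.2], [0.0, 457.9, 239.0], [0.0, 0.0, 1.0]] [[-0.9271, -0.3748, -0.0043, 0.4706], [-0.2156, 0.5427, -0.8117, 0.1401], [0.3066, -0.7516, -0.584, 0.7574], [0.0, 0.0, 0.0, 1.0]]
{'t': 0.1, 'joint_positions': array([ 1.0798033 ,  0.52193208, -0.03634753,  1.59993409,  0.02120127,
        1.02110048, -0.11283383]), 'qvel': array([-1.46779108e-04, -1.95619213e-03,  2.46365321e-04, -3.08526994e-04,
        2.37515099e-05,  3.69596948e-04, -1.09086831e-03]), 'joint_efforts': array([ 5.30407138e-03, -9.28479981e+01,  1.98406152e+00, -3.70534086e+01,
        1.80987414e-02,  5.14810556e-03, -2.05824672e-04]), 'tool_pos': array([ 0.25516248, -0.57021838,  0.22990303]), 'tool_rot': array([-4.76474993e-04,  9.77950883e-01,  2.08834446e-01, -1.32380454e-04]), 'force': array([-0.51520555,  0.37180158, -0.15132845]), 'moment': array([-0.03928833,  0.0453808 ,  0.02024883]), 'finger_force': 0.0, 'grip_width': 0.08528265343448493} 0.025
```

View pics/top0.png

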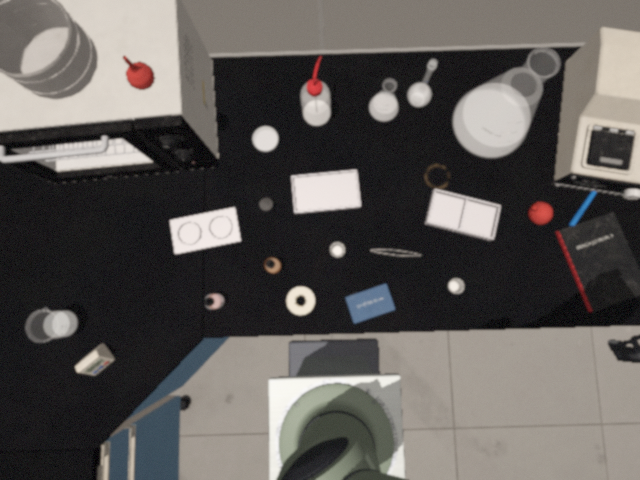

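View pics/side0.png

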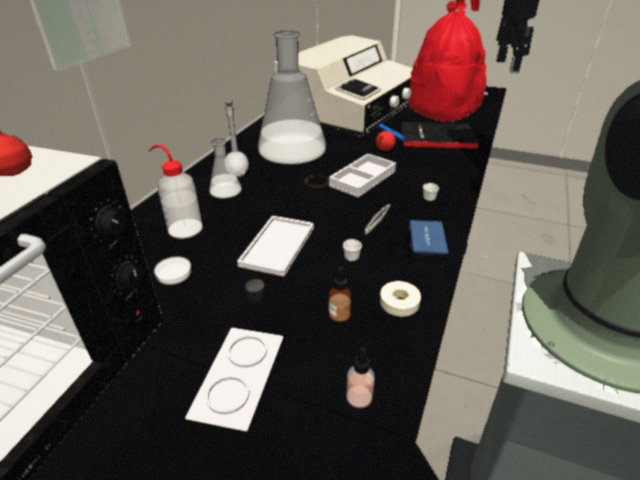

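The top view (column, row) shows:
- Trays: cup tray (205,230), tool tray (326,191), bottle tray (463,214).
- Cups: (338,250) and (456,286).
- Tweezers: (395,252).
- Bottles: amber (272,265), clear (214,301).
- Stopper: (266,204).

The side view shows:
- Amber (340,300), clear (360,385).
- Cups: (352,249) and (430,191).
- Trays are visible and unobstructed.

```bash
cat > h.py <<'E'
from bench import *
import cv2,numpy as np
from scipy.spatial.transform import Rotation as R
def ray(n,uv):
    c=get_calibration(n);K=np.array(c["mtx"]);E=np.array(c["extrinsics"])
    d=E[:3,:3].T@np.linalg.solve(K,[uv[0],uv[1],1.]);return -E[:3,:3].T@E[:3,3],d/np.linalg.norm(d)
def onplane(n,uv,z):
    o,d=ray(n,uv);return o+d*(z-o[2])/d[2]
def tri(u1,u2):
    (a,p),(b,q)=ray("top",u1),ray("side",u2)
    s=np.linalg.lstsq(np.c_[p,-q],b-a,rcond=None)[0];x,y=a+s[0]*p,b+s[1]*q
    return (x+y)/2,np.linalg.norm(x-y)
def blob(mask,box):
    x0,y0,x1,y1=box;m=np.zeros(mask.shape,np.uint8);m[y0:y1,x0:x1]=mask[y0:y1,x0:x1]
    cs=cv2.findContours(m,cv2.RETR_EXTERNAL,cv2.CHAIN_APPROX_NONE)[0]
    return max(cs,key=cv2.contourArea) if cs else None
E
cat > m.py <<'E'
from h import *
np.set_printoptions(precision=4,suppress=True)
t=cv2.imread("pics/top0.png");s=cv2.imread("pics/side0.png")
W=lambda i,th:((i.min(2)>th)*255).astype(np.uint8)
for n,b,z in(("cup_tray",(160,200,250,262),.004),("tool",(285,165,367,220),.014),("bottle",(420,184,505,245),.026)):
    k=blob(W(t,110),b);r=cv2.minAreaRect(k);P=np.array([onplane("top",p,z) for p in cv2.boxPoints(r)])
    e=[P[1]-P[0],P[2]-P[1]];L=max(e,key=np.linalg.norm)
    print(n,P.mean(0),"sizes",[np.linalg.norm(x) for x in e],"yaw long",np.arctan2(L[1],L[0]))
for n,b1,b2 in(("cupM",(325,236,352,264),(340,232,366,265)),("cupR",(444,272,470,300),(420,180,442,203))):
    k=blob(W(t,100),b1);r=cv2.minAreaRect(k);bb=cv2.boundingRect(k);k2=blob(W(s,100),b2);b3=cv2.boundingRect(k2)
    (c,rad)=cv2.minEnclosingCircle(k)
    print(n,bb,b3,"rim plane",onplane("top",c,.029),rad, "tri mid",tri(c,(b3[0]+b3[2]/2,b3[1]+b3[3]/2)))
k=blob(W(t,60),(364,240,428,264));r=cv2.minAreaRect(k);P=np.array([onplane("top",p,.008) for p in cv2.boxPoints(r)]);e=[P[1]-P[0],P[2]-P[1]];L=max(e,key=np.linalg.norm)
print("tw",r,P.mean(0),[np.linalg.norm(x) for x in e],np.arctan2(L[1],L[0]))
col=lambda i:((i[:,:,2].astype(int)-i[:,:,0]>25)*255).astype(np.uint8)
for n,b1,b2 in(("amber",(258,252,288,280),(320,270,360,330)),("clear",(200,288,230,316),(340,345,382,412))):
    k=blob(col(t),b1);k2=blob(col(s),b2);a,b=cv2.boundingRect(k),cv2.boundingRect(k2);(c,rad)=cv2.minEnclosingCircle(k)
    bot=(b[0]+b[2]/2,b[1]+b[3]);print(n,a,b,c,rad,"body top plane",onplane("top",c,.045),"tri",tri(c,(b[0]+b[2]/2,b[1]+b[3]/2)),"side bottom z0",onplane("side",bot,0))
k=blob((255*(t.max(2)>45)).astype(np.uint8),(254,192,280,216))
if k is not None:c,rad=cv2.minEnclosingCircle(k);print("stopper",onplane("top",c,.028),rad)
st=get_state();print(R.from_quat(np.roll(st["tool_rot"],-1)).as_matrix())
big=lambda i,b,f:cv2.resize(i[b[1]:b[3],b[0]:b[2]],None,fx=f,fy=f,interpolation=cv2.INTER_CUBIC)
cv2.imwrite("pics/z1.png",np.vstack([big(t,(190,180,350,320),5)[:600]])[:600,:800])
E
python3 m.py
```

```text
cup_tray [0.5177 0.3174 0.004 ] sizes [np.float64(0.17650283456129348), np.float64(0.09314203149969631)] yaw long -1.39819657822167
tool [0.6075 0.0086 0.014 ] sizes [np.float64(0.17514148049875713), np.float64(0.10208227522459405)] yaw long -1.4980205267351634
bottle [ 0.536  -0.3322  0.026 ] sizes [np.float64(0.0948380962951531), np.float64(0.17618185375589207)] yaw long -1.8537908621377144
cupM (330, 242, 15, 16) (343, 239, 19, 22) rim plane [ 0.4568 -0.0158  0.029 ] 7.9526753425598145 tri mid (array([ 0.4563, -0.0165,  0.0141]), np.float64(0.004140867266850771))
cupR (448, 278, 17, 16) (423, 183, 16, 18) rim plane [ 0.3597 -0.3     0.029 ] 8.507695198059082 tri mid (array([ 0.3584, -0.305 ,  0.0115]), np.float64(0.0031691746161348))
tw ((395.4634094238281, 252.3292694091797), (51.35066604614258, 7.840639591217041), 6.34019136428833) [ 0.4468 -0.1615  0.008 ] [np.float64(0.019703068789055363), np.float64(0.1278746899072434)] -1.7112465053239574
amber (264, 257, 18, 17) (329, 288, 22, 34) (272.5, 265.0) 9.013978004455566 body top plane [0.4213 0.1409 0.045 ] tri (array([0.422 , 0.1437, 0.0207]), np.float64(0.002181144735715594)) side bottom z0 [0.414  0.1612 0.    ]
clear (209, 293, 12, 16) (347, 372, 27, 35) (213.5, 300.70001220703125) 7.716305255889893 body top plane [0.3403 0.2822 0.045 ] tri (array([0.3386, 0.2885, 0.0197]), np.float64(0.003484231306527026)) side bottom z0 [0.3317 0.3013 0.    ]
stopper [0.5758 0.159  0.028 ] 7.695298194885254
[[ 0.9128  0.4085 -0.0005]
 [ 0.4085 -0.9128  0.0009]
 [-0.0001 -0.001  -1.    ]]
```

View pics/z1.png

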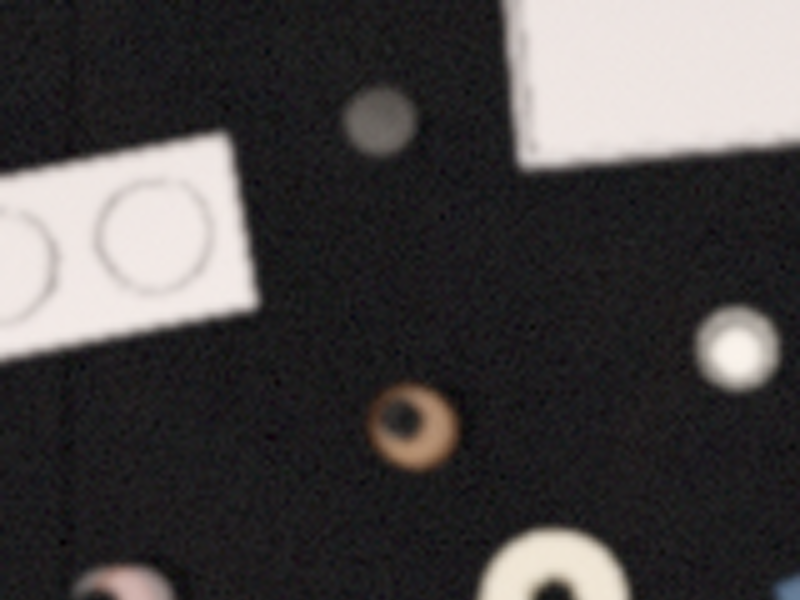

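The zoom shows amber body centre near (273,265) and the stopper near (266,204). The tray and cup sizes match the given ones within blur. I'll use one yaw (tool x along world +y) for everything and start moving.

>>> {"api": "carry_out", "payload": {
  "targets": [
    {"offset": [0.026, -0.025, 0.0125], "angular": [0, 0, -0.156], "jaw": 0.6},
    {"offset": [0.051, -0.05, 0.025], "angular": [0, 0, -0.312], "jaw": 0.6},
    {"offset": [0.077, -0.076, 0.0375], "angular": [0, 0, -0.468], "jaw": 0.6},
    {"offset": [0.102, -0.101, 0.05], "angular": [0, 0, -0.624], "jaw": 0.6},
    {"offset": [0.128, -0.126, 0.0625], "angular": [0, 0, -0.78], "jaw": 0.6}
  ],
  "force": 30
}}

```text
t: 0.52
tool_pos: [0.3077, -0.4352, 0.1799]
tool_rot: [-0.0, 0.868, 0.497, -0.0]
force: [1.6, -0.9, -0.4]
grip_width: 0.0684
finger_force: 0.0
```

```bash
cat > g.py <<'E'
# usage: g.py x y z yaw -> shares from the present pose to the world target
from h import *
import sys
s=get_state();M=R.from_quat(np.roll(s["tool_rot"],-1));x,y,z,w=map(float,sys.argv[1:5])
T=R.from_matrix(np.array([[np.cos(w),np.sin(w),0],[np.sin(w),-np.cos(w),0],[0,0,-1]]))
print("t",s["t"],"pos",np.round(s["tool_pos"],4),"yaw",round(np.arctan2(*M.as_matrix()[[1,0],0]),3),"q7",round(s["joint_positions"][6],2),"w",round(s["grip_width"],4),"ff",s["finger_force"],"nose",nose_length() if callable(nose_length) else nose_length)
print("offset",np.round(M.inv().apply(np.array([x,y,z])-s["tool_pos"])/.8,4),"ang",np.round((M.inv()*T).as_rotvec()/(np.pi/4),4))
E
python3 g.py .359 -.302 .13 1.5708; python3 -c "
from h import *
print(onplane('side',(160,325),0))"
```

```text
t 0.5167 pos [ 0.3077 -0.4352  0.1799] yaw 1.039 q7 0.2 w 0.0684 ff 0.0 nose 0.025
offset [ 0.1761 -0.0291  0.0624] ang [-2.000e-04 -2.000e-04 -6.767e-01]
[0.68881494 0.27831544 0.        ]
```

>>> {"api": "carry_out", "payload": {
  "targets": [
    {"offset": [0.035, -0.006, 0.012], "angular": [0, 0, -0.135], "jaw": 0.6},
    {"offset": [0.07, -0.012, 0.025], "angular": [0, 0, -0.27], "jaw": 0.6},
    {"offset": [0.106, -0.018, 0.037], "angular": [0, 0, -0.405], "jaw": 0.6},
    {"offset": [0.141, -0.023, 0.05], "angular": [0, 0, -0.54], "jaw": 0.6},
    {"offset": [0.176, -0.029, 0.062], "angular": [0, 0, -0.677], "jaw": 0.6}
  ]
}}

```text
t: 0.93
tool_pos: [0.3599, -0.3025, 0.1303]
tool_rot: [-0.0, 0.707, 0.707, 0.0]
force: [0.9, -0.7, -0.0]
grip_width: 0.0683
finger_force: 0.0
```

>>> {"api": "carry_out", "payload": {
  "targets": [
    {"offset": [0, 0, 0.045], "angular": [0, 0, 0], "jaw": 0.6},
    {"offset": [0, 0, 0.09], "angular": [0, 0, 0], "jaw": 0.6},
    {"offset": [0, 0, 0.114], "angular": [0, 0, 0], "jaw": 0.6},
    {"offset": [0, 0, 0.114], "angular": [0, 0, 0], "jaw": -0.4},
    {"offset": [0, 0, 0.114], "angular": [0, 0, 0], "jaw": -0.4}
  ],
  "force": 20
}}

```text
t: 1.35
tool_pos: [0.3594, -0.3033, 0.0393]
tool_rot: [-0.001, 0.709, 0.705, -0.0]
force: [0.2, -0.3, 1.1]
grip_width: 0.0452
finger_force: 0.0
```

Run:
```python
from h import *
a=capture("top")[246:326,400:507];b=capture("side")[150:230,380:487]
cv2.imwrite("pics/c1.png",cv2.resize(np.hstack([a,b]),None,fx=3.7,fy=3.7,interpolation=cv2.INTER_CUBIC)[:,:,::-1])
s=get_state();print(s["tool_pos"],s["grip_width"],s["finger_force"],s["force"])
```

```text
[ 0.36024564 -0.30424507  0.04079094] 0.02981540111794753 0.0 [0.74118808 0.25837747 0.60651915]
```

View pics/c1.png

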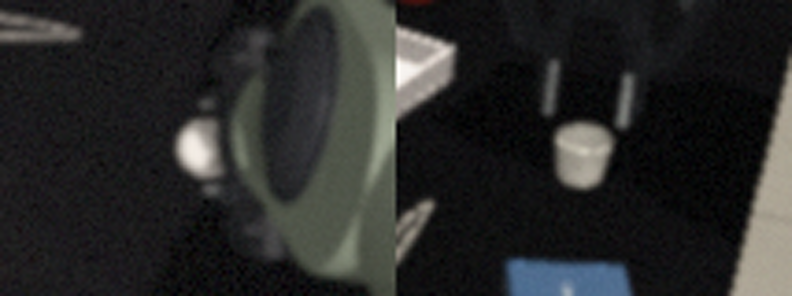

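Crops: the cup is untouched at about (455,285) top and (430,187) side. The light pads end near side (431,183), seemingly above the rim. I'll project where the tips should be.

Run:
```python
from h import *
c=get_calibration("side");K=np.array(c["mtx"]);E=np.array(c["extrinsics"])
def pr(p): q=K@(E@np.r_[p,1])[:3];return q[:2]/q[2]
b=capture("side");s=get_state();p=np.array(s["tool_pos"]);h=s["grip_width"]/2
print(p,s["grip_width"],s["finger_force"])
for dz in(0,-.006,-.025):
  for sg in(-1,1): print(dz,sg,np.round(pr(p+[sg*h,0,dz]),1))
print("cup rim",pr(np.array([.359,-.302,.029])),"foot",pr(np.array([.359,-.302,0])))
cv2.imwrite("pics/c2.png",cv2.resize(b[130:220,370:490],None,fx=6,fy=6,interpolation=cv2.INTER_CUBIC)[:,:,::-1])
```

```text
[ 0.36031827 -0.30440892  0.04097906] 0.025794370438559984 0.0
0 -1 [436.6 181.9]
0 1 [425.6 180. ]
-0.006 -1 [436.3 184.2]
-0.006 1 [425.3 182.2]
-0.025 -1 [435.2 191.3]
-0.025 1 [424.3 189.3]
cup rim [430.79917447 185.99304067] foot [429.20237391 196.6625227 ]
```

View pics/c2.png

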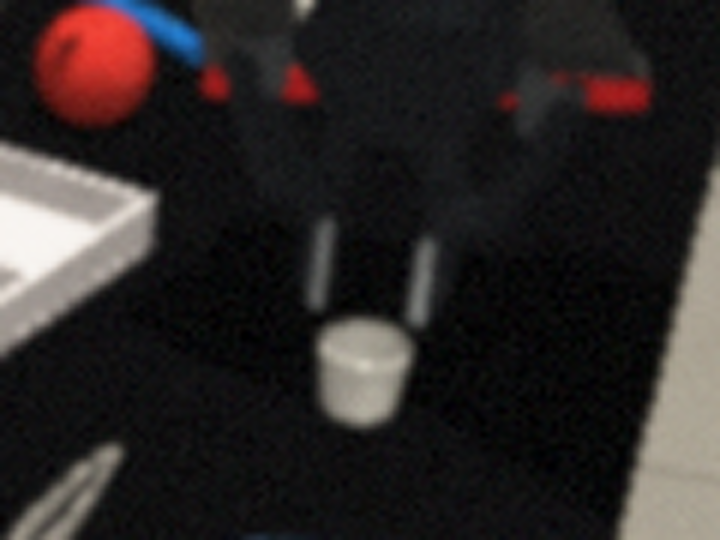

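The pads closed to 26 mm without force, so the tips are above the rim. They end only a few mm below the TCP, not 25 mm. I'll open again and go about 15 mm lower, watching the force.

>>> {"api": "carry_out", "payload": {
  "targets": [
    {"offset": [0, 0, 0], "angular": [0, 0, 0], "jaw": 0.6},
    {"offset": [0, 0, 0], "angular": [0, 0, 0], "jaw": 0.6},
    {"offset": [0, 0, 0], "angular": [0, 0, 0], "jaw": 0.6},
    {"offset": [0, 0, 0], "angular": [0, 0, 0], "jaw": 0.6},
    {"offset": [0, 0, 0.015], "angular": [0, 0, 0], "jaw": 0.6}
  ]
}}

```text
t: 1.92
tool_pos: [0.3605, -0.3046, 0.029]
tool_rot: [0.001, 0.709, 0.705, 0.0]
force: [0.7, -0.3, 0.1]
grip_width: 0.0683
finger_force: 0.0
```

```bash
cat > v.py <<'E'
# v.py cam col row halfsize out : crop enlarged, with TCP projected
from h import *
import sys
n=sys.argv[1];u,v,h=map(int,sys.argv[2:5]);im=capture(n);s=get_state()
c=get_calibration(n);q=np.array(c["mtx"])@(np.array(c["extrinsics"])@np.r_[s["tool_pos"],1])[:3]
print("t",s["t"],"tcp",np.round(s["tool_pos"],4),"px",q[:2]/q[2],"w",s["grip_width"],"ff",s["finger_force"],"F",np.round(s["force"],1))
f=600/(2*h);y0,x0=max(v-h,0),max(u-h,0)
cv2.imwrite("pics/"+sys.argv[5],cv2.resize(im[y0:v+h,x0:u+h],None,fx=f,fy=f,interpolation=cv2.INTER_CUBIC)[:600,:800,::-1])
E
python3 v.py side 430 180 40 c3.png
```

```text
t 1.9667 tcp [ 0.3596 -0.3038  0.0265] px [430.54788563 186.54507803] w 0.06835048150926787 ff 0.0 F [-1.9  2.3 -3.1]
```

View pics/c3.png

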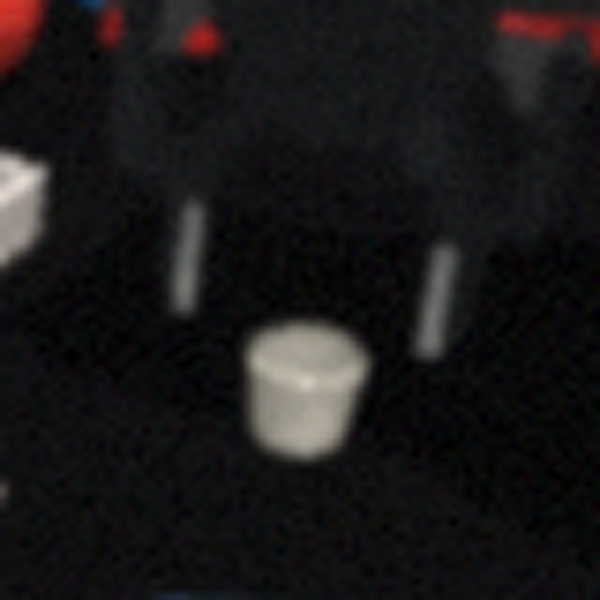

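The cup is centred between the pads. The tips sit about 5 mm above the TCP at this opening, so I'll go 12 mm lower and close.

>>> {"api": "carry_out", "payload": {
  "targets": [
    {"offset": [0, 0, 0.015], "angular": [0, 0, 0], "jaw": 0.6},
    {"offset": [0, 0, 0.015], "angular": [0, 0, 0], "jaw": -0.6},
    {"offset": [0, 0, 0.015], "angular": [0, 0, 0], "jaw": -0.6},
    {"offset": [0, 0, 0.015], "angular": [0, 0, 0], "jaw": -0.6},
    {"offset": [0, 0, 0.015], "angular": [0, 0, 0], "jaw": -0.6}
  ],
  "force": 25
}}

```text
t: 2.38
tool_pos: [0.3598, -0.3039, 0.0161]
tool_rot: [0.0, 0.709, 0.705, -0.0]
force: [-0.2, 1.1, 3.6]
grip_width: 0.0335
finger_force: 24.6
```

>>> {"api": "carry_out", "payload": {
  "targets": [
    {"offset": [0, 0, -0.02], "angular": [0, 0, 0], "jaw": -0.6},
    {"offset": [0, 0, -0.06], "angular": [0, 0, 0], "jaw": -0.6},
    {"offset": [0.015, 0.01, -0.095], "angular": [0, 0, 0], "jaw": -0.6},
    {"offset": [0.05, 0.04, -0.1], "angular": [0, 0, 0], "jaw": -0.6},
    {"offset": [0.09, 0.07, -0.1], "angular": [0, 0, 0], "jaw": -0.6}
  ],
  "force": 25
}}

```text
t: 2.8
tool_pos: [0.417, -0.2335, 0.0981]
tool_rot: [0.002, 0.711, 0.703, 0.0]
force: [0.5, -0.6, -0.2]
grip_width: 0.0335
finger_force: 25.0
```

>>> {"api": "carry_out", "payload": {
  "targets": [
    {"offset": [0.035, 0.025, 0], "angular": [0, 0, 0], "jaw": -0.6},
    {"offset": [0.07, 0.05, 0], "angular": [0, 0, 0], "jaw": -0.6},
    {"offset": [0.105, 0.075, 0], "angular": [0, 0, 0], "jaw": -0.6},
    {"offset": [0.145, 0.095, 0], "angular": [0, 0, 0], "jaw": -0.6},
    {"offset": [0.185, 0.11, 0], "angular": [0, 0, 0], "jaw": -0.6}
  ]
}}

```text
t: 3.22
tool_pos: [0.5062, -0.083, 0.0961]
tool_rot: [0.0, 0.709, 0.705, 0.0]
force: [1.1, -0.9, 0.3]
grip_width: 0.0337
finger_force: 25.0
```

>>> {"api": "carry_out", "payload": {
  "targets": [
    {"offset": [0.045, 0, 0], "angular": [0, 0, 0], "jaw": -0.6},
    {"offset": [0.09, 0, 0], "angular": [0, 0, 0], "jaw": -0.6},
    {"offset": [0.135, 0, 0], "angular": [0, 0, 0], "jaw": -0.6},
    {"offset": [0.18, 0, 0], "angular": [0, 0, 0], "jaw": -0.6},
    {"offset": [0.225, 0, 0], "angular": [0, 0, 0], "jaw": -0.6}
  ]
}}

```text
t: 3.63
tool_pos: [0.5058, 0.097, 0.0961]
tool_rot: [0.0, 0.709, 0.705, 0.0]
force: [-0.0, 1.0, -0.9]
grip_width: 0.0335
finger_force: 25.0
```

>>> {"api": "carry_out", "payload": {
  "targets": [
    {"offset": [0.045, 0, 0], "angular": [0, 0, 0], "jaw": -0.6},
    {"offset": [0.09, 0, 0], "angular": [0, 0, 0], "jaw": -0.6},
    {"offset": [0.135, 0, 0], "angular": [0, 0, 0], "jaw": -0.6},
    {"offset": [0.175, 0, 0], "angular": [0, 0, 0], "jaw": -0.6},
    {"offset": [0.215, 0, 0], "angular": [0, 0, 0], "jaw": -0.6}
  ]
}}

```text
t: 4.05
tool_pos: [0.5067, 0.2693, 0.0961]
tool_rot: [-0.0, 0.709, 0.705, 0.0]
force: [0.4, -1.1, 0.2]
grip_width: 0.0338
finger_force: 25.0
```

```bash
python3 g.py .511 .357 .06 1.5708; python3 v.py side 230 350 60 c4.png
```

```text
t 4.05 pos [0.5067 0.2693 0.0961] yaw 1.565 q7 -0.84 w 0.0338 ff 25.04444760282695 nose 0.025
offset [0.1097 0.0048 0.0452] ang [ 0.0004 -0.0004 -0.0068]
t 4.1 tcp [0.5058 0.2765 0.0965] px [251.9080128  311.59283156] w 0.03320691501945902 ff 25.047122787209446 F [-5.5  6.9 -0.5]
```

View pics/c4.png

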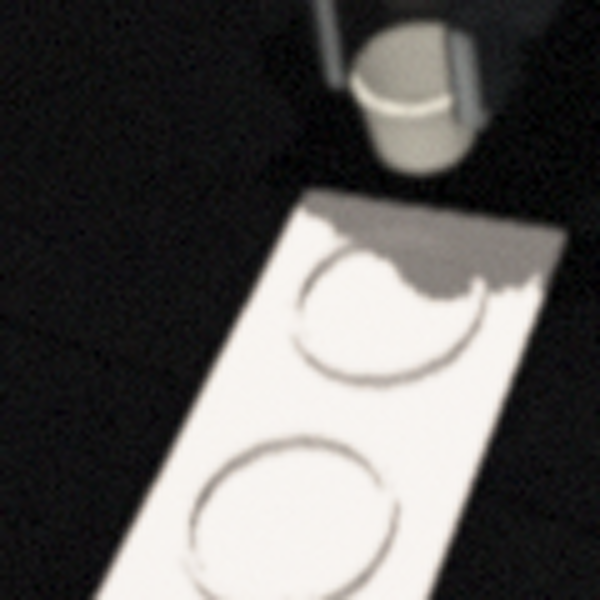

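Cup held upright between the pads, above the tray. In the side view the nests appear at (229,394) and (248,353). Next I move over the far nest.

>>> {"api": "carry_out", "payload": {
  "targets": [
    {"offset": [0.035, 0.003, 0.01], "angular": [0, 0, 0], "jaw": -0.6},
    {"offset": [0.075, 0.005, 0.03], "angular": [0, 0, 0], "jaw": -0.6},
    {"offset": [0.11, 0.005, 0.05], "angular": [0, 0, 0], "jaw": -0.6},
    {"offset": [0.11, 0.005, 0.05], "angular": [0, 0, 0], "jaw": -0.6},
    {"offset": [0.11, 0.005, 0.05], "angular": [0, 0, 0], "jaw": -0.6}
  ]
}}

```text
t: 4.52
tool_pos: [0.5104, 0.3566, 0.0549]
tool_rot: [-0.0, 0.708, 0.706, -0.001]
force: [0.9, -1.0, 0.3]
grip_width: 0.0339
finger_force: 25.1
```

```bash
python3 g.py .511 .357 .021 1.5708; python3 -c "
from h import *
print(onplane('side',(229,394.6),.012),onplane('side',(248,353),.012),onplane('top',(189.5,233),.012),onplane('top',(221,227),.012))"
```

```text
t 4.5167 pos [0.5104 0.3566 0.0549] yaw 1.567 q7 -0.95 w 0.0339 ff 25.07014680112661 nose 0.025
offset [0.0005 0.0008 0.0424] ang [-0.0018  0.0002 -0.0042]
[0.5051459  0.35856468 0.012     ] [0.51739853 0.28432356 0.012     ] [0.509938   0.35262657 0.012     ] [0.52286961 0.27362595 0.012     ]
```

>>> {"api": "carry_out", "payload": {
  "targets": [
    {"offset": [0, 0, 0.02], "angular": [0, 0, 0], "jaw": -0.6},
    {"offset": [0, 0, 0.034], "angular": [0, 0, 0], "jaw": -0.6},
    {"offset": [0, 0, 0.04], "angular": [0, 0, 0], "jaw": -0.6},
    {"offset": [0, 0, 0.0435], "angular": [0, 0, 0], "jaw": -0.6},
    {"offset": [0, 0, 0.0435], "angular": [0, 0, 0], "jaw": -0.6}
  ]
}}

```text
t: 4.93
tool_pos: [0.5116, 0.3547, 0.0207]
tool_rot: [0.0, 0.709, 0.705, -0.0]
force: [0.8, -0.7, 0.1]
grip_width: 0.0338
finger_force: 25.1
```

>>> {"api": "carry_out", "payload": {
  "targets": [
    {"offset": [0, 0, 0], "angular": [0, 0, 0], "jaw": 0.1},
    {"offset": [0, 0, 0], "angular": [0, 0, 0], "jaw": 0.3},
    {"offset": [0, 0, 0], "angular": [0, 0, 0], "jaw": 0.3},
    {"offset": [0, 0, -0.04], "angular": [0, 0, 0], "jaw": 0.3},
    {"offset": [0, 0, -0.09], "angular": [0, 0, 0], "jaw": 0.3}
  ]
}}

```text
t: 5.35
tool_pos: [0.51, 0.3543, 0.0914]
tool_rot: [-0.0, 0.709, 0.705, -0.002]
force: [0.8, 0.0, 1.1]
grip_width: 0.0555
finger_force: 0.0
```

```bash
python3 g.py .4215 .1425 .15 1.5708; python3 v.py side 230 370 50 c5.png
```

```text
t 5.35 pos [0.51   0.3543 0.0914] yaw 1.566 q7 -0.94 w 0.0555 ff 0.0 nose 0.025
offset [-0.2656 -0.1095 -0.072 ] ang [-0.0051  0.0036 -0.0067]
t 5.4 tcp [0.5133 0.357  0.1008] px [215.44239606 349.14686145] w 0.05531816120892064 ff 0.0 F [ 5.   3.8 10.4]
```

View pics/c5.png

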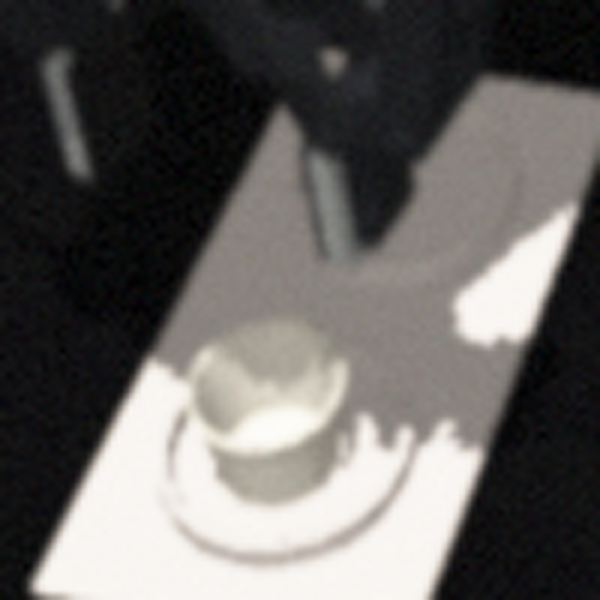

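The cup stands upright inside its ring. Next is the amber bottle, gripped by the cap so that palm and tray walls both stay clear.

>>> {"api": "carry_out", "payload": {
  "targets": [
    {"offset": [0, 0, -0.04], "angular": [0, 0, 0], "jaw": 0.3},
    {"offset": [-0.04, -0.01, -0.065], "angular": [0, 0, 0], "jaw": 0.3},
    {"offset": [-0.085, -0.03, -0.065], "angular": [0, 0, 0], "jaw": 0.3},
    {"offset": [-0.13, -0.05, -0.065], "angular": [0, 0, 0], "jaw": 0.3},
    {"offset": [-0.175, -0.07, -0.065], "angular": [0, 0, 0], "jaw": 0.3}
  ]
}}

```text
t: 5.82
tool_pos: [0.454, 0.2142, 0.1454]
tool_rot: [0.0, 0.709, 0.705, 0.001]
force: [1.2, -0.4, 0.0]
grip_width: 0.0555
finger_force: 0.0
```

>>> {"api": "carry_out", "payload": {
  "targets": [
    {"offset": [-0.04, -0.02, 0], "angular": [0, 0, 0], "jaw": 0.3},
    {"offset": [-0.08, -0.035, 0], "angular": [0, 0, 0], "jaw": 0.3},
    {"offset": [-0.09, -0.04, 0], "angular": [0, 0, 0], "jaw": 0.3},
    {"offset": [-0.09, -0.04, 0], "angular": [0, 0, 0], "jaw": 0.3},
    {"offset": [-0.09, -0.04, 0], "angular": [0, 0, 0], "jaw": 0.3}
  ]
}}

```text
t: 6.23
tool_pos: [0.4229, 0.1441, 0.1454]
tool_rot: [0.0, 0.709, 0.705, 0.001]
force: [0.3, 0.2, -0.1]
grip_width: 0.0553
finger_force: 0.0
```

```bash
python3 g.py .4215 .1425 .068 1.5708
```

```text
t 6.2333 pos [0.4229 0.1441 0.1454] yaw 1.564 q7 -0.68 w 0.0553 ff 0.0 nose 0.025
offset [-0.0021 -0.0018  0.0967] ang [ 0.0017 -0.0008 -0.0082]
```

>>> {"api": "carry_out", "payload": {
  "targets": [
    {"offset": [-0.002, -0.002, 0.03], "angular": [0, 0, 0], "jaw": 0.3},
    {"offset": [-0.002, -0.002, 0.06], "angular": [0, 0, 0], "jaw": 0.3},
    {"offset": [-0.002, -0.002, 0.08], "angular": [0, 0, 0], "jaw": 0.3},
    {"offset": [-0.002, -0.002, 0.095], "angular": [0, 0, 0], "jaw": 0.3},
    {"offset": [-0.002, -0.002, 0.095], "angular": [0, 0, 0], "jaw": 0.3}
  ]
}}

```text
t: 6.65
tool_pos: [0.4202, 0.1435, 0.0669]
tool_rot: [-0.001, 0.708, 0.706, -0.001]
force: [-0.4, 0.5, -0.5]
grip_width: 0.0551
finger_force: 0.0
```

```bash
python3 v.py side 340 290 50 c6.png
```

```text
t 6.7 tcp [0.4205 0.1435 0.068 ] px [340.75515553 283.67881872] w 0.05547497147299752 ff 0.0 F [-0.6 -0.3  1.1]
```

View pics/c6.png

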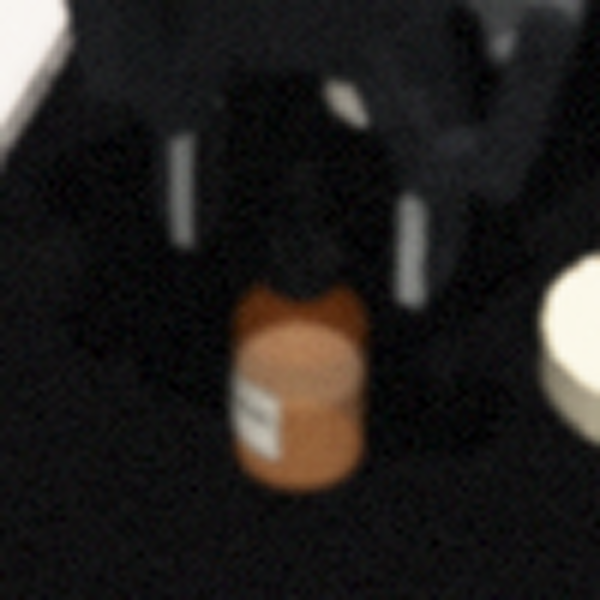

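Pads straddle the cap symmetrically: tips at crop (182,248) and (412,305), bottle axis at column 300. Closing.

>>> {"api": "carry_out", "payload": {
  "targets": [
    {"offset": [0, 0, 0], "angular": [0, 0, 0], "jaw": -0.8},
    {"offset": [0, 0, 0], "angular": [0, 0, 0], "jaw": -0.8},
    {"offset": [0, 0, 0], "angular": [0, 0, 0], "jaw": -0.8},
    {"offset": [0, 0, 0], "angular": [0, 0, 0], "jaw": -0.8},
    {"offset": [0, 0, 0], "angular": [0, 0, 0], "jaw": -0.8}
  ],
  "force": 35
}}

```text
t: 7.12
tool_pos: [0.4214, 0.1426, 0.0696]
tool_rot: [0.0, 0.709, 0.705, 0.001]
force: [-0.1, 0.0, 7.9]
grip_width: 0.0196
finger_force: 34.3
```

>>> {"api": "carry_out", "payload": {
  "targets": [
    {"offset": [0, 0, -0.015], "angular": [0, 0, 0], "jaw": -0.8},
    {"offset": [0, 0, -0.045], "angular": [0, 0, 0], "jaw": -0.8},
    {"offset": [-0.01, 0.01, -0.075], "angular": [0, 0, 0], "jaw": -0.8},
    {"offset": [-0.04, 0.025, -0.08], "angular": [0, 0, 0], "jaw": -0.8},
    {"offset": [-0.08, 0.04, -0.08], "angular": [0, 0, 0], "jaw": -0.8}
  ]
}}

```text
t: 7.53
tool_pos: [0.4537, 0.0792, 0.135]
tool_rot: [0.001, 0.708, 0.706, 0.002]
force: [1.1, 0.1, -0.6]
grip_width: 0.0194
finger_force: 34.4
```

>>> {"api": "carry_out", "payload": {
  "targets": [
    {"offset": [-0.045, 0.01, 0], "angular": [0, 0, 0], "jaw": -0.8},
    {"offset": [-0.09, 0.02, 0], "angular": [0, 0, 0], "jaw": -0.8},
    {"offset": [-0.135, 0.03, 0], "angular": [0, 0, 0], "jaw": -0.8},
    {"offset": [-0.18, 0.04, 0], "angular": [0, 0, 0], "jaw": -0.8},
    {"offset": [-0.225, 0.05, 0], "angular": [0, 0, 0], "jaw": -0.8}
  ]
}}

```text
t: 7.95
tool_pos: [0.4914, -0.1042, 0.1333]
tool_rot: [0.0, 0.709, 0.705, 0.0]
force: [0.7, 0.6, -0.4]
grip_width: 0.0192
finger_force: 34.4
```

>>> {"api": "carry_out", "payload": {
  "targets": [
    {"offset": [-0.045, 0.01, 0], "angular": [0, 0, 0], "jaw": -0.8},
    {"offset": [-0.09, 0.02, 0], "angular": [0, 0, 0], "jaw": -0.8},
    {"offset": [-0.135, 0.03, 0], "angular": [0, 0, 0], "jaw": -0.8},
    {"offset": [-0.18, 0.035, 0], "angular": [0, 0, 0], "jaw": -0.8},
    {"offset": [-0.225, 0.04, 0], "angular": [0, 0, 0], "jaw": -0.8}
  ]
}}

```text
t: 8.37
tool_pos: [0.5222, -0.2843, 0.1332]
tool_rot: [0.0, 0.709, 0.705, 0.0]
force: [0.1, 0.9, -0.7]
grip_width: 0.0192
finger_force: 34.4
```

```bash
python3 g.py .5265 -.3745 .09 1.5708
```

```text
t 8.3667 pos [ 0.5222 -0.2843  0.1332] yaw 1.565 q7 0.2 w 0.0192 ff 34.41592417006177 nose 0.025
offset [-0.1127  0.0061  0.054 ] ang [ 0.0005  0.0001 -0.0076]
```

>>> {"api": "carry_out", "payload": {
  "targets": [
    {"offset": [-0.04, 0.002, 0], "angular": [0, 0, 0], "jaw": -0.8},
    {"offset": [-0.08, 0.004, 0], "angular": [0, 0, 0], "jaw": -0.8},
    {"offset": [-0.113, 0.006, 0], "angular": [0, 0, 0], "jaw": -0.8},
    {"offset": [-0.113, 0.006, 0.025], "angular": [0, 0, 0], "jaw": -0.8},
    {"offset": [-0.113, 0.006, 0.054], "angular": [0, 0, 0], "jaw": -0.8}
  ]
}}

```text
t: 8.78
tool_pos: [0.5267, -0.3754, 0.0905]
tool_rot: [0.002, 0.71, 0.704, 0.0]
force: [0.3, 0.4, 0.1]
grip_width: 0.0196
finger_force: 34.4
```

>>> {"api": "carry_out", "payload": {
  "targets": [
    {"offset": [0, 0, 0.008], "angular": [0, 0, 0], "jaw": -0.8},
    {"offset": [0, 0, 0.014], "angular": [0, 0, 0], "jaw": -0.8},
    {"offset": [0, 0, 0.018], "angular": [0, 0, 0], "jaw": -0.8},
    {"offset": [0, 0, 0.02], "angular": [0, 0, 0], "jaw": -0.8},
    {"offset": [0, 0, 0.02], "angular": [0, 0, 0], "jaw": -0.8}
  ]
}}

```text
t: 9.2
tool_pos: [0.5269, -0.3727, 0.0743]
tool_rot: [0.0, 0.709, 0.705, 0.0]
force: [-0.1, 1.1, -0.1]
grip_width: 0.0196
finger_force: 34.4
```

```bash
python3 v.py side 370 175 50 c7.png
```

```text
t 9.25 tcp [ 0.527  -0.3728  0.0744] px [372.33499728 145.39007991] w 0.019480098377266733 ff 34.40729108864616 F [-0.8 -0.5 -1.2]
```

View pics/c7.png

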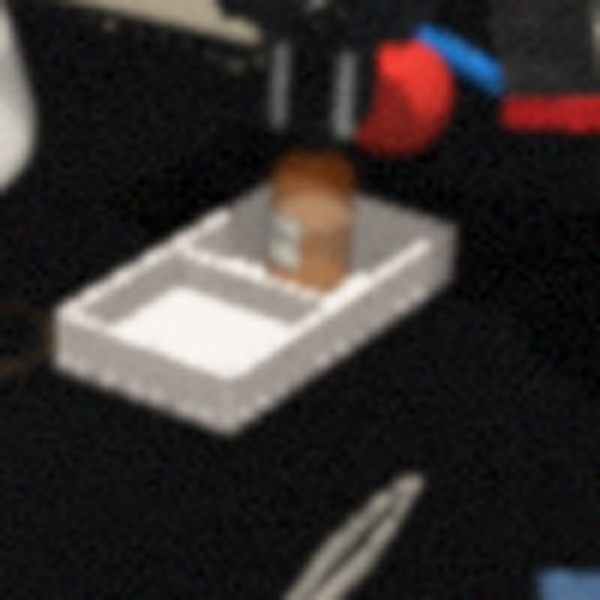

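The bottle stands in the far bay, clear of the walls. Releasing, rising, then on to the tweezers.

>>> {"api": "carry_out", "payload": {
  "targets": [
    {"offset": [0, 0, 0.001], "angular": [0, 0, 0], "jaw": -0.8},
    {"offset": [0, 0, 0.001], "angular": [0, 0, 0], "jaw": -0.4},
    {"offset": [0, 0, 0.001], "angular": [0, 0, 0], "jaw": 0},
    {"offset": [0, 0, 0], "angular": [0, 0, 0], "jaw": 0},
    {"offset": [0, 0, -0.02], "angular": [0, 0, 0], "jaw": 0}
  ]
}}

```text
t: 9.67
tool_pos: [0.5254, -0.372, 0.0876]
tool_rot: [-0.002, 0.709, 0.705, -0.0]
force: [0.4, -0.3, -0.9]
grip_width: 0.0426
finger_force: 0.0
```

>>> {"api": "carry_out", "payload": {
  "targets": [
    {"offset": [0, 0, -0.04], "angular": [0, 0, 0], "jaw": 0},
    {"offset": [0, 0, -0.07], "angular": [0, 0, 0], "jaw": 0},
    {"offset": [0.03, -0.01, -0.08], "angular": [0, 0, 0], "jaw": 0},
    {"offset": [0.07, -0.025, -0.08], "angular": [0, 0, 0.05], "jaw": 0},
    {"offset": [0.11, -0.04, -0.08], "angular": [0, 0, 0.1], "jaw": 0}
  ]
}}

```text
t: 10.08
tool_pos: [0.4947, -0.2841, 0.1543]
tool_rot: [0.001, 0.737, 0.676, 0.0]
force: [0.9, -0.0, -0.5]
grip_width: 0.0425
finger_force: 0.0
```

```bash
python3 g.py .447 -.1615 .06 1.43
```

```text
t 10.0833 pos [ 0.4947 -0.2841  0.1543] yaw 1.484 q7 0.16 w 0.0425 ff 0.0 nose 0.025
offset [ 0.1475 -0.0729  0.1177] ang [0.0019 0.0005 0.0681]
```

>>> {"api": "carry_out", "payload": {
  "targets": [
    {"offset": [0.035, -0.018, 0.02], "angular": [0, 0, 0.03], "jaw": 0},
    {"offset": [0.07, -0.036, 0.04], "angular": [0, 0, 0.068], "jaw": 0},
    {"offset": [0.11, -0.054, 0.06], "angular": [0, 0, 0.068], "jaw": 0},
    {"offset": [0.1475, -0.073, 0.08], "angular": [0, 0, 0.068], "jaw": 0},
    {"offset": [0.1475, -0.073, 0.1], "angular": [0, 0, 0.068], "jaw": 0}
  ]
}}

```text
t: 10.5
tool_pos: [0.445, -0.1569, 0.0735]
tool_rot: [-0.001, 0.752, 0.659, 0.0]
force: [2.3, 0.7, 0.9]
grip_width: 0.0429
finger_force: 0.0
```

```bash
python3 g.py .447 -.1615 .018 1.43;python3 v.py side 376 220 40 c8.png
```

```text
t 10.5 pos [ 0.445  -0.1569  0.0735] yaw 1.438 q7 -0.16 w 0.0429 ff 0.0 nose 0.025
offset [-0.0055  0.0034  0.0693] ang [-0.0013 -0.0021  0.0102]
t 10.55 tcp [ 0.4451 -0.1591  0.0711] px [379.43887584 191.89834406] w 0.04257718296092094 ff 0.0 F [-2.8  0.2 -3.3]
```

View pics/c8.png

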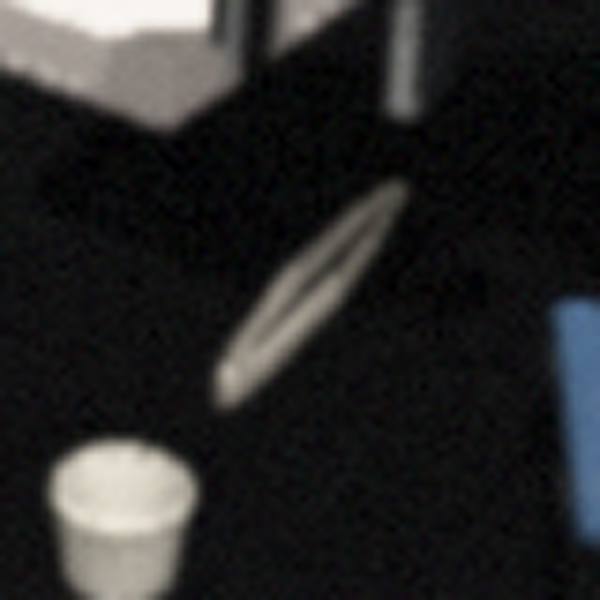

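Fingers straddle the middle of the tweezers in line. Descending.

>>> {"api": "carry_out", "payload": {
  "targets": [
    {"offset": [-0.004, 0.003, 0.03], "angular": [0, 0, 0], "jaw": 0},
    {"offset": [-0.004, 0.003, 0.055], "angular": [0, 0, 0], "jaw": 0},
    {"offset": [-0.004, 0.003, 0.068], "angular": [0, 0, 0], "jaw": 0},
    {"offset": [-0.004, 0.003, 0.068], "angular": [0, 0, 0], "jaw": 0},
    {"offset": [-0.004, 0.003, 0.068], "angular": [0, 0, 0], "jaw": 0}
  ],
  "force": 20
}}

```text
t: 10.97
tool_pos: [0.4488, -0.1658, 0.0195]
tool_rot: [-0.0, 0.754, 0.657, -0.0]
force: [-0.9, -0.2, -1.1]
grip_width: 0.0428
finger_force: 0.0
```

>>> {"api": "carry_out", "payload": {
  "targets": [
    {"offset": [0, 0, 0], "angular": [0, 0, 0], "jaw": -0.4},
    {"offset": [0, 0, 0], "angular": [0, 0, 0], "jaw": -0.9},
    {"offset": [0, 0, 0], "angular": [0, 0, 0], "jaw": -0.9},
    {"offset": [0, 0, 0], "angular": [0, 0, 0], "jaw": -0.9},
    {"offset": [0, 0, 0], "angular": [0, 0, 0], "jaw": -0.9}
  ]
}}

```text
t: 11.38
tool_pos: [0.4489, -0.1657, 0.0196]
tool_rot: [0.0, 0.754, 0.657, 0.0]
force: [-0.9, -0.5, 0.5]
grip_width: 0.0044
finger_force: 0.0
```

```bash
python3 g.py .447 -.1615 .014 1.43
```

```text
t 11.3833 pos [ 0.4489 -0.1657  0.0196] yaw 1.433 q7 -0.19 w 0.0044 ff 0.0 nose 0.025
offset [ 0.0049 -0.0031  0.007 ] ang [0.0008 0.0001 0.0039]
```

Closed above them, so nose is below 9.6 mm. I'll open and go about 10 mm lower.

>>> {"api": "carry_out", "payload": {
  "targets": [
    {"offset": [0.004, -0.002, 0], "angular": [0, 0, 0], "jaw": 0},
    {"offset": [0.004, -0.002, 0], "angular": [0, 0, 0], "jaw": 0},
    {"offset": [0.004, -0.002, 0], "angular": [0, 0, 0], "jaw": 0},
    {"offset": [0.004, -0.002, 0.007], "angular": [0, 0, 0], "jaw": 0},
    {"offset": [0.004, -0.002, 0.013], "angular": [0, 0, 0], "jaw": 0}
  ]
}}

```text
t: 11.8
tool_pos: [0.4477, -0.1623, 0.0084]
tool_rot: [0.0, 0.754, 0.657, 0.0]
force: [-0.7, 0.2, 0.2]
grip_width: 0.0426
finger_force: 0.0
```

>>> {"api": "carry_out", "payload": {
  "targets": [
    {"offset": [0, 0, 0], "angular": [0, 0, 0], "jaw": -0.4},
    {"offset": [0, 0, 0], "angular": [0, 0, 0], "jaw": -0.9},
    {"offset": [0, 0, 0], "angular": [0, 0, 0], "jaw": -0.9},
    {"offset": [0, 0, 0], "angular": [0, 0, 0], "jaw": -0.9},
    {"offset": [0, 0, 0], "angular": [0, 0, 0], "jaw": -0.9}
  ]
}}

```text
t: 12.22
tool_pos: [0.4491, -0.1624, 0.0096]
tool_rot: [0.001, 0.754, 0.657, 0.001]
force: [2.4, -0.9, 13.5]
grip_width: 0.0044
finger_force: 16.1
```

```bash
python3 g.py .6075 .0086 .075 1.644
```

```text
t 12.2167 pos [ 0.4491 -0.1624  0.0096] yaw 1.433 q7 -0.2 w 0.0044 ff 16.077493703123764 nose 0.025
offset [ 0.2389  0.1671 -0.0813] ang [ 0.0038  0.0005 -0.2684]
```

Jaws reached 4 mm with 13 N upward, so something is wrong. I'll look.

Run:
```python
from h import *
a=capture("side")[180:260,330:430];b=capture("top")[215:295,350:450]
cv2.imwrite("pics/c9.png",cv2.resize(np.hstack([a,b]),None,fx=4,fy=4,interpolation=cv2.INTER_CUBIC)[:,:,::-1])
for n in("side","top"):
    c=get_calibration(n);s=get_state()
    for p in(s["tool_pos"],np.array([.4468,-.1615,.005])):
        q=np.array(c["mtx"])@(np.array(c["extrinsics"])@np.r_[p,1])[:3];print(n,q[:2]/q[2])
```

```text
side [376.31960363 215.1581132 ]
side [377.04277336 217.32965404]
top [395.85772009 251.36599753]
top [395.27830958 252.45109226]
```

View pics/c9.png

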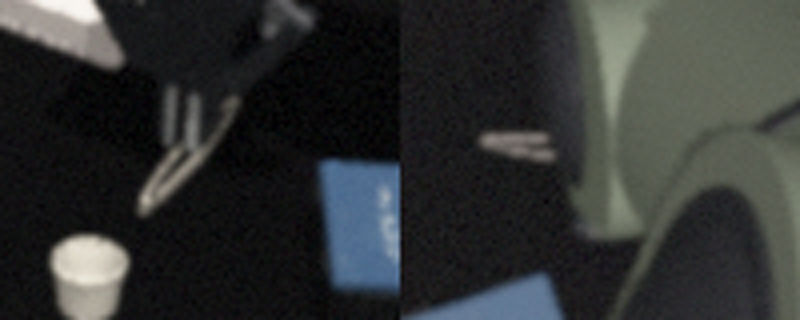

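The shut tips rest on top of the tweezers, which haven't moved: the reported TCP is effectively the shut fingertip. I'll open, lower 7 mm more and close.

>>> {"api": "carry_out", "payload": {
  "targets": [
    {"offset": [0, -0.001, 0], "angular": [0, 0, 0], "jaw": 0},
    {"offset": [0, -0.001, 0], "angular": [0, 0, 0], "jaw": 0},
    {"offset": [0, -0.001, 0], "angular": [0, 0, 0], "jaw": 0},
    {"offset": [0, -0.001, 0.004], "angular": [0, 0, 0], "jaw": 0},
    {"offset": [0, -0.001, 0.009], "angular": [0, 0, 0], "jaw": 0}
  ]
}}

```text
t: 12.73
tool_pos: [0.4468, -0.1622, 0.0015]
tool_rot: [0.0, 0.754, 0.657, 0.0]
force: [0.2, 0.3, -0.1]
grip_width: 0.0432
finger_force: 0.0
```

>>> {"api": "carry_out", "payload": {
  "targets": [
    {"offset": [0, 0, 0], "angular": [0, 0, 0], "jaw": -0.4},
    {"offset": [0, 0, 0], "angular": [0, 0, 0], "jaw": -0.9},
    {"offset": [0, 0, 0], "angular": [0, 0, 0], "jaw": -0.9},
    {"offset": [0, 0, 0], "angular": [0, 0, 0], "jaw": -0.9},
    {"offset": [0, 0, 0], "angular": [0, 0, 0], "jaw": -0.9}
  ]
}}

```text
t: 13.15
tool_pos: [0.4468, -0.1621, 0.0016]
tool_rot: [-0.0, 0.754, 0.657, 0.0]
force: [-0.3, -0.4, 1.0]
grip_width: 0.0121
finger_force: 22.3
```

```bash
python3 g.py .6085 .0086 .06 1.644; python3 -c "
from bench import *
print(get_state()['force'])"
```

```text
t 13.15 pos [ 0.4468 -0.1621  0.0016] yaw 1.433 q7 -0.21 w 0.0121 ff 22.32913076877594 nose 0.025
offset [ 0.2391  0.1709 -0.073 ] ang [-0.     -0.     -0.2686]
[-0.25146165 -0.44038058  1.04346374]
```

>>> {"api": "carry_out", "payload": {
  "targets": [
    {"offset": [0, 0, -0.015], "angular": [0, 0, 0], "jaw": -0.9},
    {"offset": [0, 0, -0.04], "angular": [0, 0, 0], "jaw": -0.9},
    {"offset": [0.01, 0.015, -0.058], "angular": [0, 0, 0], "jaw": -0.9},
    {"offset": [0.035, 0.035, -0.06], "angular": [0, 0, -0.05], "jaw": -0.9},
    {"offset": [0.065, 0.06, -0.06], "angular": [0, 0, -0.1], "jaw": -0.9}
  ],
  "force": 40
}}

```text
t: 13.57
tool_pos: [0.5018, -0.1182, 0.0508]
tool_rot: [0.001, 0.728, 0.685, 0.0]
force: [0.2, -0.8, -0.2]
grip_width: 0.0116
finger_force: 44.1
```

```bash
python3 g.py .6085 .0086 .05 1.644
```

```text
t 13.5667 pos [ 0.5018 -0.1182  0.0508] yaw 1.51 q7 -0.2 w 0.0116 ff 44.0516996383667 nose 0.025
offset [0.1663 0.1235 0.001 ] ang [ 0.0014  0.0015 -0.1702]
```

>>> {"api": "carry_out", "payload": {
  "targets": [
    {"offset": [0.035, 0.026, 0], "angular": [0, 0, -0.04], "jaw": -0.9},
    {"offset": [0.07, 0.052, 0], "angular": [0, 0, -0.08], "jaw": -0.9},
    {"offset": [0.105, 0.078, 0], "angular": [0, 0, -0.12], "jaw": -0.9},
    {"offset": [0.14, 0.104, 0], "angular": [0, 0, -0.17], "jaw": -0.9},
    {"offset": [0.166, 0.1235, 0], "angular": [0, 0, -0.17], "jaw": -0.9}
  ]
}}

```text
t: 13.98
tool_pos: [0.6094, 0.0124, 0.0498]
tool_rot: [-0.0, 0.679, 0.734, 0.001]
force: [0.2, 0.2, 0.1]
grip_width: 0.0111
finger_force: 44.1
```

>>> {"api": "carry_out", "payload": {
  "targets": [
    {"offset": [0, 0, 0.015], "angular": [0, 0, 0], "jaw": -0.9},
    {"offset": [0, 0, 0.035], "angular": [0, 0, 0], "jaw": -0.9},
    {"offset": [0, 0, 0.045], "angular": [0, 0, 0], "jaw": -0.9},
    {"offset": [0, 0, 0.051], "angular": [0, 0, 0], "jaw": -0.9},
    {"offset": [0, 0, 0.051], "angular": [0, 0, 0], "jaw": -0.9}
  ]
}}

```text
t: 14.4
tool_pos: [0.6073, 0.0092, 0.008]
tool_rot: [-0.0, 0.68, 0.733, -0.001]
force: [-0.1, -0.8, 0.6]
grip_width: 0.0114
finger_force: 44.1
```

```bash
python3 g.py .6085 .0086 .006 1.644
```

```text
t 14.4 pos [0.6073 0.0092 0.008 ] yaw 1.645 q7 -0.3 w 0.0114 ff 44.07896339893341 nose 0.025
offset [-0.0009  0.0015  0.0025] ang [-0.0019  0.0001  0.0011]
```

>>> {"api": "carry_out", "payload": {
  "targets": [
    {"offset": [0, 0, 0.0025], "angular": [0, 0, 0], "jaw": -0.9},
    {"offset": [0, 0, 0.0025], "angular": [0, 0, 0], "jaw": -0.9},
    {"offset": [0, 0, 0.0025], "angular": [0, 0, 0], "jaw": -0.2},
    {"offset": [0, 0, 0.0025], "angular": [0, 0, 0], "jaw": -0.2},
    {"offset": [0, 0, 0.0025], "angular": [0, 0, 0], "jaw": -0.2}
  ]
}}

```text
t: 14.82
tool_pos: [0.6081, 0.0095, 0.0072]
tool_rot: [0.0, 0.68, 0.733, 0.0]
force: [1.2, -0.1, 0.1]
grip_width: 0.0337
finger_force: 0.0
```

>>> {"api": "carry_out", "payload": {
  "targets": [
    {"offset": [0, 0, -0.03], "angular": [0, 0, 0], "jaw": -0.2},
    {"offset": [0, 0, -0.07], "angular": [0, 0, 0], "jaw": -0.2},
    {"offset": [0, -0.025, -0.08], "angular": [0, 0, 0.03], "jaw": 0.6},
    {"offset": [0, -0.07, -0.08], "angular": [0, 0, 0.06], "jaw": 0.6},
    {"offset": [-0.005, -0.11, -0.08], "angular": [0, 0, 0.094], "jaw": 0.6}
  ]
}}

```text
t: 15.23
tool_pos: [0.5195, -0.0005, 0.0716]
tool_rot: [0.0, 0.707, 0.707, 0.001]
force: [0.7, 0.3, -0.6]
grip_width: 0.0674
finger_force: 0.0
```

```bash
python3 g.py .457 -.0165 .0165 1.5708
python3 - <<'E'
from h import *
cv2.imwrite("pics/t9.png",capture("top")[:,:,::-1]);t=cv2.imread("pics/t9.png")
g=(t.min(2)<165).astype(np.uint8)*255
k=blob(g,(296,172,357,208));r=cv2.minAreaRect(k);print(r,cv2.contourArea(k),onplane("top",r[0],.01))
E
```

```text
t 15.2333 pos [ 5.195e-01 -5.000e-04  7.160e-02] yaw 1.571 q7 -0.35 w 0.0674 ff 0.0 nose 0.025
offset [-0.0201 -0.0783  0.0688] ang [ 0.0021 -0.0007 -0.0001]
((326.0, 189.5), (35.0, 60.0), 90.0) 2100.0 [0.6120106  0.00730094 0.01      ]
```

>>> {"api": "carry_out", "payload": {
  "targets": [
    {"offset": [-0.01, -0.035, 0], "angular": [0, 0, 0], "jaw": 0.6},
    {"offset": [-0.02, -0.078, 0], "angular": [0, 0, 0], "jaw": 0.6},
    {"offset": [-0.02, -0.078, 0.01], "angular": [0, 0, 0], "jaw": 0.6},
    {"offset": [-0.02, -0.078, 0.035], "angular": [0, 0, 0], "jaw": 0.6},
    {"offset": [-0.02, -0.078, 0.0685], "angular": [0, 0, 0], "jaw": 0.6}
  ]
}}

```text
t: 15.7
tool_pos: [0.4593, -0.0174, 0.017]
tool_rot: [0.001, 0.707, 0.707, 0.001]
force: [1.2, 0.3, 0.0]
grip_width: 0.0686
finger_force: 0.0
```

>>> {"api": "carry_out", "payload": {
  "targets": [
    {"offset": [0, 0, 0], "angular": [0, 0, 0], "jaw": 0.2},
    {"offset": [0, 0, 0], "angular": [0, 0, 0], "jaw": -0.6},
    {"offset": [0, 0, 0], "angular": [0, 0, 0], "jaw": -0.6},
    {"offset": [0, 0, 0], "angular": [0, 0, 0], "jaw": -0.6},
    {"offset": [0, 0, 0], "angular": [0, 0, 0], "jaw": -0.6}
  ],
  "force": 25
}}

```text
t: 16.12
tool_pos: [0.4587, -0.0171, 0.0171]
tool_rot: [0.001, 0.707, 0.707, 0.001]
force: [1.1, -0.5, -0.9]
grip_width: 0.0334
finger_force: 24.9
```

```bash
python3 g.py .5235 .277 .06 1.5708
```

```text
t 16.1167 pos [ 0.4587 -0.0171  0.0171] yaw 1.571 q7 -0.41 w 0.0334 ff 24.854584580753 nose 0.025
offset [ 0.3675  0.0812 -0.0535] ang [ 0.0021 -0.0001  0.0005]
```

>>> {"api": "carry_out", "payload": {
  "targets": [
    {"offset": [0, 0, -0.02], "angular": [0, 0, 0], "jaw": -0.6},
    {"offset": [0, 0, -0.06], "angular": [0, 0, 0], "jaw": -0.6},
    {"offset": [0.015, 0.005, -0.08], "angular": [0, 0, 0], "jaw": -0.6},
    {"offset": [0.05, 0.015, -0.08], "angular": [0, 0, 0], "jaw": -0.6},
    {"offset": [0.09, 0.03, -0.08], "angular": [0, 0, 0], "jaw": -0.6}
  ]
}}

```text
t: 16.53
tool_pos: [0.4827, 0.0543, 0.082]
tool_rot: [0.001, 0.708, 0.706, 0.001]
force: [1.2, 0.0, -0.1]
grip_width: 0.0334
finger_force: 25.0
```

>>> {"api": "carry_out", "payload": {
  "targets": [
    {"offset": [0.042, 0.01, 0], "angular": [0, 0, 0], "jaw": -0.6},
    {"offset": [0.084, 0.02, 0], "angular": [0, 0, 0], "jaw": -0.6},
    {"offset": [0.126, 0.03, 0], "angular": [0, 0, 0], "jaw": -0.6},
    {"offset": [0.168, 0.04, 0], "angular": [0, 0, 0], "jaw": -0.6},
    {"offset": [0.21, 0.05, 0], "angular": [0, 0, 0], "jaw": -0.6}
  ]
}}

```text
t: 16.95
tool_pos: [0.5223, 0.2248, 0.081]
tool_rot: [0.0, 0.707, 0.707, 0.0]
force: [0.2, -0.4, 0.3]
grip_width: 0.0332
finger_force: 25.0
```

```bash
python3 g.py .5225 .279 .045 1.5708
```

```text
t 16.95 pos [0.5223 0.2248 0.081 ] yaw 1.571 q7 -0.72 w 0.0332 ff 25.032525424612686 nose 0.025
offset [0.0677 0.0003 0.045 ] ang [ 0.0012 -0.0006  0.0007]
```

>>> {"api": "carry_out", "payload": {
  "targets": [
    {"offset": [0.035, 0, 0], "angular": [0, 0, 0], "jaw": -0.6},
    {"offset": [0.068, 0, 0], "angular": [0, 0, 0], "jaw": -0.6},
    {"offset": [0.068, 0, 0.01], "angular": [0, 0, 0], "jaw": -0.6},
    {"offset": [0.068, 0, 0.03], "angular": [0, 0, 0], "jaw": -0.6},
    {"offset": [0.068, 0, 0.05], "angular": [0, 0, 0], "jaw": -0.6}
  ]
}}

```text
t: 17.37
tool_pos: [0.5223, 0.2779, 0.0406]
tool_rot: [0.0, 0.707, 0.708, 0.001]
force: [0.3, -0.3, 0.1]
grip_width: 0.033
finger_force: 25.0
```

>>> {"api": "carry_out", "payload": {
  "targets": [
    {"offset": [0, 0, 0.01], "angular": [0, 0, 0], "jaw": -0.6},
    {"offset": [0, 0, 0.018], "angular": [0, 0, 0], "jaw": -0.6},
    {"offset": [0, 0, 0.0225], "angular": [0, 0, 0], "jaw": -0.6},
    {"offset": [0, 0, 0.0245], "angular": [0, 0, 0], "jaw": -0.6},
    {"offset": [0, 0, 0.0245], "angular": [0, 0, 0], "jaw": -0.6}
  ]
}}

```text
t: 17.78
tool_pos: [0.5221, 0.2774, 0.0211]
tool_rot: [0.0, 0.707, 0.707, 0.0]
force: [-0.5, 0.2, -0.5]
grip_width: 0.0332
finger_force: 25.0
```

```bash
python3 g.py .5225 .279 .021 1.5708
```

```text
t 17.7833 pos [0.5221 0.2774 0.0211] yaw 1.571 q7 -0.82 w 0.0332 ff 25.029844011878595 nose 0.025
offset [0.002  0.0005 0.0001] ang [ 0.0005 -0.0002  0.0005]
```

>>> {"api": "carry_out", "payload": {
  "targets": [
    {"offset": [0, 0, 0], "angular": [0, 0, 0], "jaw": 0.1},
    {"offset": [0, 0, 0], "angular": [0, 0, 0], "jaw": 0.3},
    {"offset": [0, 0, 0], "angular": [0, 0, 0], "jaw": 0.3},
    {"offset": [0, 0, -0.03], "angular": [0, 0, 0], "jaw": 0.3},
    {"offset": [0, 0, -0.08], "angular": [0, 0, 0], "jaw": 0.3}
  ]
}}

```text
t: 18.2
tool_pos: [0.52, 0.2764, 0.0822]
tool_rot: [-0.001, 0.707, 0.707, -0.003]
force: [0.0, -0.8, 0.3]
grip_width: 0.0554
finger_force: 0.0
```

>>> {"api": "carry_out", "payload": {
  "targets": [
    {"offset": [0, 0, -0.04], "angular": [0, 0, 0], "jaw": 0.3},
    {"offset": [0, -0.03, -0.075], "angular": [0, 0, 0], "jaw": 0.3},
    {"offset": [0, -0.075, -0.075], "angular": [0, 0, 0], "jaw": 0.3},
    {"offset": [0, -0.12, -0.075], "angular": [0, 0, 0], "jaw": 0.3},
    {"offset": [0.003, -0.165, -0.075], "angular": [0, 0, 0], "jaw": 0.3}
  ]
}}

```text
t: 18.62
tool_pos: [0.3887, 0.2791, 0.145]
tool_rot: [0.0, 0.707, 0.707, 0.001]
force: [0.4, 0.7, 0.5]
grip_width: 0.0555
finger_force: 0.0
```

```bash
python3 g.py .338 .2835 .07 1.5708
```

```text
t 18.6167 pos [0.3887 0.2791 0.145 ] yaw 1.57 q7 -0.93 w 0.0555 ff 0.0 nose 0.025
offset [ 0.0054 -0.0635  0.0937] ang [ 0.0014 -0.0007 -0.0007]
```

>>> {"api": "carry_out", "payload": {
  "targets": [
    {"offset": [0.003, -0.035, 0], "angular": [0, 0, 0], "jaw": 0.3},
    {"offset": [0.0055, -0.0635, 0], "angular": [0, 0, 0], "jaw": 0.3},
    {"offset": [0.0055, -0.0635, 0], "angular": [0, 0, 0], "jaw": 0.3},
    {"offset": [0.0055, -0.0635, 0.01], "angular": [0, 0, 0], "jaw": 0.3},
    {"offset": [0.0055, -0.0635, 0.02], "angular": [0, 0, 0], "jaw": 0.3}
  ]
}}

```text
t: 19.03
tool_pos: [0.3399, 0.2844, 0.1282]
tool_rot: [0.0, 0.707, 0.707, 0.001]
force: [-0.2, -0.2, -0.1]
grip_width: 0.0554
finger_force: 0.0
```

```bash
python3 v.py side 355 365 50 c10.png
```

```text
t 19.0833 tcp [0.3395 0.2837 0.1266] px [363.23763002 333.16707286] w 0.05522476716365701 ff 0.0 F [-1.1 -1.2 -2.2]
```

View pics/c10.png

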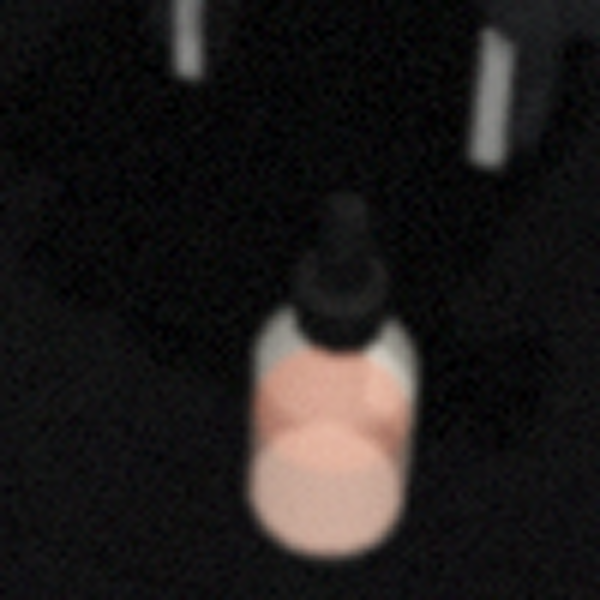

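Finger midpoint is at crop column 340 and the bottle axis about 352 at that height, so a 3 mm shift in −x. Descending to the cap.

>>> {"api": "carry_out", "payload": {
  "targets": [
    {"offset": [0, -0.004, 0.015], "angular": [0, 0, 0], "jaw": 0.3},
    {"offset": [0, -0.004, 0.04], "angular": [0, 0, 0], "jaw": 0.3},
    {"offset": [0, -0.004, 0.06], "angular": [0, 0, 0], "jaw": 0.3},
    {"offset": [0, -0.004, 0.072], "angular": [0, 0, 0], "jaw": 0.3},
    {"offset": [0, -0.004, 0.072], "angular": [0, 0, 0], "jaw": 0.3}
  ]
}}

```text
t: 19.5
tool_pos: [0.3355, 0.2833, 0.0688]
tool_rot: [-0.0, 0.707, 0.707, -0.002]
force: [-0.9, 0.0, -0.3]
grip_width: 0.0553
finger_force: 0.0
```

>>> {"api": "carry_out", "payload": {
  "targets": [
    {"offset": [0, 0, 0], "angular": [0, 0, 0], "jaw": -0.2},
    {"offset": [0, 0, 0], "angular": [0, 0, 0], "jaw": -0.8},
    {"offset": [0, 0, 0], "angular": [0, 0, 0], "jaw": -0.8},
    {"offset": [0, 0, 0], "angular": [0, 0, 0], "jaw": -0.8},
    {"offset": [0, 0, 0], "angular": [0, 0, 0], "jaw": -0.8}
  ],
  "force": 35
}}

```text
t: 19.92
tool_pos: [0.3363, 0.2844, 0.0714]
tool_rot: [0.0, 0.707, 0.707, 0.001]
force: [-0.2, -0.4, 7.7]
grip_width: 0.0192
finger_force: 36.3
```

```bash
python3 g.py .5495 -.2955 .14 1.5708
```

```text
t 19.9167 pos [0.3363 0.2844 0.0714] yaw 1.571 q7 -1.1 w 0.0192 ff 36.327431090176105 nose 0.025
offset [-0.7249  0.2663 -0.0861] ang [ 0.0012 -0.0011  0.0005]
```

>>> {"api": "carry_out", "payload": {
  "targets": [
    {"offset": [0, 0, -0.015], "angular": [0, 0, 0], "jaw": -0.8},
    {"offset": [0, 0, -0.045], "angular": [0, 0, 0], "jaw": -0.8},
    {"offset": [-0.01, 0.015, -0.075], "angular": [0, 0, 0], "jaw": -0.8},
    {"offset": [-0.035, 0.04, -0.08], "angular": [0, 0, 0], "jaw": -0.8},
    {"offset": [-0.065, 0.07, -0.08], "angular": [0, 0, 0], "jaw": -0.8}
  ]
}}

```text
t: 20.33
tool_pos: [0.3927, 0.2331, 0.1369]
tool_rot: [0.0, 0.706, 0.708, 0.002]
force: [0.8, 1.4, -1.1]
grip_width: 0.0194
finger_force: 35.6
```

>>> {"api": "carry_out", "payload": {
  "targets": [
    {"offset": [-0.035, 0.025, 0], "angular": [0, 0, 0], "jaw": -0.8},
    {"offset": [-0.07, 0.05, 0], "angular": [0, 0, 0], "jaw": -0.8},
    {"offset": [-0.11, 0.07, 0], "angular": [0, 0, 0], "jaw": -0.8},
    {"offset": [-0.155, 0.08, 0], "angular": [0, 0, 0], "jaw": -0.8},
    {"offset": [-0.2, 0.09, 0], "angular": [0, 0, 0], "jaw": -0.8}
  ]
}}

```text
t: 20.75
tool_pos: [0.4645, 0.0706, 0.1351]
tool_rot: [0.0, 0.707, 0.707, 0.0]
force: [1.7, 0.1, -0.7]
grip_width: 0.0191
finger_force: 35.6
```

>>> {"api": "carry_out", "payload": {
  "targets": [
    {"offset": [-0.045, 0.01, 0], "angular": [0, 0, 0], "jaw": -0.8},
    {"offset": [-0.09, 0.02, 0], "angular": [0, 0, 0], "jaw": -0.8},
    {"offset": [-0.135, 0.03, 0], "angular": [0, 0, 0], "jaw": -0.8},
    {"offset": [-0.18, 0.04, 0], "angular": [0, 0, 0], "jaw": -0.8},
    {"offset": [-0.225, 0.05, 0], "angular": [0, 0, 0], "jaw": -0.8}
  ]
}}

```text
t: 21.17
tool_pos: [0.5042, -0.1098, 0.1352]
tool_rot: [0.0, 0.707, 0.707, 0.0]
force: [0.7, 0.8, -0.7]
grip_width: 0.0189
finger_force: 35.6
```

```bash
python3 g.py .5495 -.2955 .095 1.5708
```

```text
t 21.1667 pos [ 0.5042 -0.1098  0.1352] yaw 1.571 q7 -0.07 w 0.0189 ff 35.648259246954694 nose 0.025
offset [-0.2322  0.0564  0.0503] ang [0.0008 0.0001 0.0006]
```

>>> {"api": "carry_out", "payload": {
  "targets": [
    {"offset": [-0.04, 0.01, 0], "angular": [0, 0, 0], "jaw": -0.8},
    {"offset": [-0.08, 0.02, 0], "angular": [0, 0, 0], "jaw": -0.8},
    {"offset": [-0.12, 0.03, 0], "angular": [0, 0, 0], "jaw": -0.8},
    {"offset": [-0.16, 0.04, 0], "angular": [0, 0, 0], "jaw": -0.8},
    {"offset": [-0.195, 0.05, 0], "angular": [0, 0, 0], "jaw": -0.8}
  ]
}}

```text
t: 21.58
tool_pos: [0.5441, -0.2663, 0.1351]
tool_rot: [0.0, 0.707, 0.707, -0.0]
force: [0.9, 0.8, -1.3]
grip_width: 0.0194
finger_force: 35.6
```

>>> {"api": "carry_out", "payload": {
  "targets": [
    {"offset": [-0.03, 0.006, 0], "angular": [0, 0, 0], "jaw": -0.8},
    {"offset": [-0.037, 0.006, 0], "angular": [0, 0, 0], "jaw": -0.8},
    {"offset": [-0.037, 0.006, 0.01], "angular": [0, 0, 0], "jaw": -0.8},
    {"offset": [-0.037, 0.006, 0.03], "angular": [0, 0, 0], "jaw": -0.8},
    {"offset": [-0.037, 0.006, 0.05], "angular": [0, 0, 0], "jaw": -0.8}
  ]
}}

```text
t: 22.0
tool_pos: [0.5492, -0.2921, 0.0944]
tool_rot: [0.0, 0.707, 0.708, 0.0]
force: [0.2, 0.9, -1.1]
grip_width: 0.0195
finger_force: 35.6
```

```bash
python3 g.py .5495 -.2955 .0755 1.5708
```

```text
t 22.0 pos [ 0.5492 -0.2921  0.0944] yaw 1.572 q7 0.23 w 0.0195 ff 35.64866695320234 nose 0.025
offset [-0.0043  0.0004  0.0236] ang [ 0.001  -0.0005  0.0018]
```

>>> {"api": "carry_out", "payload": {
  "targets": [
    {"offset": [-0.002, 0, 0.009], "angular": [0, 0, 0], "jaw": -0.8},
    {"offset": [-0.003, 0, 0.016], "angular": [0, 0, 0], "jaw": -0.8},
    {"offset": [-0.003, 0, 0.021], "angular": [0, 0, 0], "jaw": -0.8},
    {"offset": [-0.003, 0, 0.0235], "angular": [0, 0, 0], "jaw": -0.8},
    {"offset": [-0.003, 0, 0.0235], "angular": [0, 0, 0], "jaw": -0.8}
  ]
}}

```text
t: 22.42
tool_pos: [0.5491, -0.2955, 0.0761]
tool_rot: [0.0, 0.707, 0.707, 0.0]
force: [0.3, 0.6, -0.6]
grip_width: 0.0193
finger_force: 35.6
```

>>> {"api": "carry_out", "payload": {
  "targets": [
    {"offset": [0, 0, 0.001], "angular": [0, 0, 0], "jaw": -0.8},
    {"offset": [0, 0, 0.001], "angular": [0, 0, 0], "jaw": -0.4},
    {"offset": [0, 0, 0], "angular": [0, 0, 0], "jaw": 0},
    {"offset": [0, 0, -0.002], "angular": [0, 0, 0], "jaw": 0},
    {"offset": [0, 0, -0.03], "angular": [0, 0, 0], "jaw": 0}
  ]
}}

```text
t: 22.83
tool_pos: [0.5475, -0.295, 0.0975]
tool_rot: [-0.002, 0.707, 0.707, -0.001]
force: [-0.6, 0.2, -0.7]
grip_width: 0.0428
finger_force: 0.0
```

>>> {"api": "carry_out", "payload": {
  "targets": [
    {"offset": [0, 0, -0.04], "angular": [0, 0, 0], "jaw": 0},
    {"offset": [0, 0, -0.08], "angular": [0, 0, 0], "jaw": 0},
    {"offset": [0, -0.04, -0.09], "angular": [0, 0, 0], "jaw": 0},
    {"offset": [-0.02, -0.08, -0.09], "angular": [0, 0, 0], "jaw": 0},
    {"offset": [-0.06, -0.11, -0.09], "angular": [0, 0, 0], "jaw": 0}
  ]
}}

```text
t: 23.25
tool_pos: [0.4603, -0.3414, 0.1734]
tool_rot: [0.0, 0.705, 0.709, 0.0]
force: [1.1, -1.3, -0.4]
grip_width: 0.0426
finger_force: 0.0
```

>>> {"api": "carry_out", "payload": {
  "targets": [
    {"offset": [-0.04, -0.02, 0], "angular": [0, 0, 0], "jaw": 0},
    {"offset": [-0.08, -0.04, 0], "angular": [0, 0, 0], "jaw": 0},
    {"offset": [-0.08, -0.04, 0], "angular": [0, 0, 0], "jaw": 0},
    {"offset": [-0.08, -0.04, 0], "angular": [0, 0, 0], "jaw": 0},
    {"offset": [-0.08, -0.04, 0], "angular": [0, 0, 0], "jaw": 0}
  ]
}}

```text
t: 23.67
tool_pos: [0.4294, -0.4075, 0.1722]
tool_rot: [0.0, 0.707, 0.707, 0.0]
force: [0.8, 1.0, 0.3]
grip_width: 0.043
finger_force: 0.0
```

Run:
```python
from h import *
b=capture("side");t=capture("top");a=b[130:280,230:430];c=b[310:460,180:300];d=t[150:270,160:360];e=t[150:270,400:520]
f=2.5;r=lambda i,w,h:cv2.resize(i,(w,h),interpolation=cv2.INTER_CUBIC)
cv2.imwrite("pics/final.png",np.vstack([np.hstack([r(a,440,330),r(c,264,330)]),np.hstack([r(d,440,264),r(e,264,264)])])[:,:,::-1])
```

```text
(no output)
```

View pics/final.png

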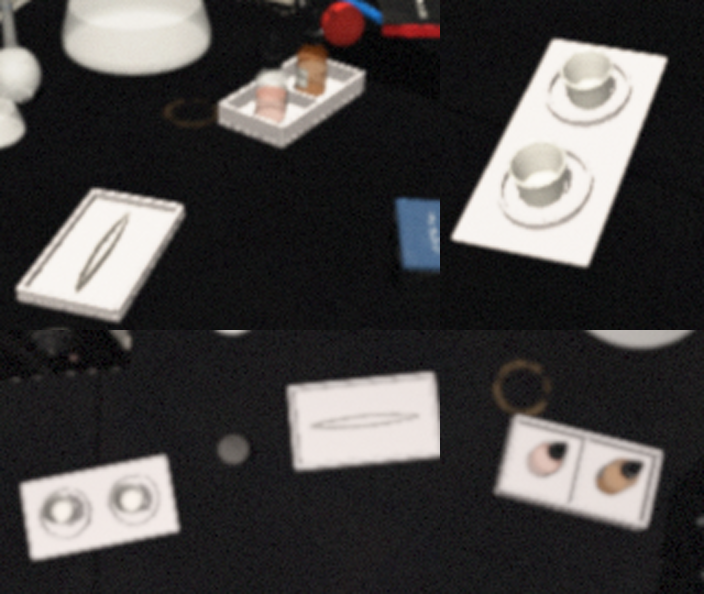

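Both bottles stand one to a bay, both cups sit inside their rings and the tweezers lie lengthwise in the long tray. The stopper is unmoved. Handing in.

```bash
python3 -c "
from bench import *
print(hand_in())"
```

```text
the job is handed in; nothing more can be done
None
```

Job handed in at about 24 s of the 125 s allowed. In the last pictures both bottles, both cups and the tweezers are in their trays and the stopper is unmoved; the hand-in returned no verdict.

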